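# Put the finishing kit away

### The job

Put the finishing kit away: hang the empty steel paint kettle by its handle on the free hook of the bench rack, and pick up the fallen oblong solvent tin and stand it upright, set down gently, on the floor of the drip tray with the other finishes. Leave everything else where it is.

Things in the scene. Friction and masses are not known exactly. Their poses are not given: they have to be found in the camera images.
- tin: Oblong metal solvent tin, paper label, black cap, 0.3 kg: 56 (own x) by 42 (own y) mm in plan, 120 mm tall, plus neck and 25 mm cap up to 145. Origin: middle of the 120 mm body, 60 mm from its underside; own z runs from underside to cap. At the start it lies on the bench on a broad face (own y straight up), cap pointing roughly to the robot's right (-y). Gripped across its 56 mm width.
- tin_cap (a point): Middle of the outer face of the tin's cap, 85 mm from the tin's origin along its own z. The tin's centre of mass is within 4 mm of its origin.
- kettle: Paint kettle: empty steel pail, 0.2 kg, standing on the bench; 74 mm across the foot, 90 at the rim, 85 tall, with a rigid upright handle of 8 mm round bar: a square arch over the mouth, legs at own y = +-43.5 mm, its top a straight level bar along own y, 72 mm long, centreline 140 mm above the foot, 51 mm clear above the rim. Origin: centre of its underside; own z up.
- kettle_handle (a point): Middle of the kettle handle's straight top bar, on its centreline; axes as the kettle's.
- rack: Fixed rack 246 mm tall: 256 mm rail along own y on two posts (own y = +-115 mm) and two J hooks of 8 mm bar at own y = -50 (free) and +50 (a hand brush hangs there and stays). Arms: level, centreline 220 mm above the bench, from the rail at own x = +34 mm out towards the robot to own x = -66 mm, then a tip turned up at own x = -76, ending 246 mm above the bench. Origin: on the bench.
- hook (a point): Top of the free hook's arm, 224 mm above the bench: 54 mm in from the tip's centreline, 56 mm in front of the rail. A handle may rest anywhere on the arm between rail and tip. Axes as the rack's (own x from the robot towards the rail). The rack stands to the robot's left (+y).
- tray: Fixed aluminium drip tray to the robot's right (-y), 240 (own x) by 240 (own y) mm, walls 4 mm thick, 14 mm high, floor 4 mm above the bench. Origin: centre of its underside; own x roughly away from the robot. A stain can and an amber bottle stand in its far half (own x above +20 mm); the near half is free.
- tray_free (a point): Middle of the free near half of the tray, on its floor (55 mm nearer than the tray's centre).
- stain_can: Bystander: round can in the tray, 68 mm across, 105 mm tall. Origin: centre of its underside.
- oil_bottle: Bystander: round amber bottle in the tray, 52 mm across, 125 mm tall. Origin: centre of its underside.
- paint_tin: Bystander: closed round paint tin on the bench, 80 mm across, 90 mm tall, no handle. Origin: centre of its underside.
- sanding_block: Bystander: cork block on the bench, 70 x 45 x 32 mm. Origin: centre of its underside.
- offcut: Bystander: wooden slat lying on the bench, 150 x 32 x 19 mm. Origin: centre of its underside.
- screwdriver: Bystander: screwdriver lying on the bench, 170 mm long.
- paint_brush: Bystander: flat paint brush lying on the bench, 155 mm long, 40 mm wide.
Mind the look-alikes: they are no part of the job. Leave any pink or yellow look-alike of the kettle alone.

How it is judged:
At the end, for the whole second after the job is handed in: The tin stands still and upright (within 3.4 degrees) on the tray's floor, its centre 20 mm or more inside the tray's edges; the kettle hangs nearly still by its handle bar on the free hook's arm, the bar's middle within 50 mm sideways of the arm, leaning under 34 degrees, its weight on the rack (angle between tin's own z axis and vertical below 0.06 rad and z of tin in the frame of tray between 0.061 and 0.068 m and x of tin in the frame of tray between -0.1 and 0.1 m and y of tin in the frame of tray between -0.1 and 0.1 m and linear speed of tin below 0.02 m/s and x of kettle_handle in the frame of hook between -0.05 and 0.056 m and y of kettle_handle in the frame of hook between -0.05 and 0.05 m and z of kettle_handle in the frame of hook between -0.035 and 0.012 m and angle between kettle's own z axis and vertical below 0.6 rad and contact force between kettle and rack above 0.8 N and linear speed of kettle below 0.05 m/s); the robot touches nothing.
It fails at once if the tin is pressed hard onto the tray (over 60 N) (contact force between tin and tray above 60 N).
It fails at once if the tin is let fall (by more than about 10 mm) (linear speed of tin above 0.45 m/s and contact force between tin and the fingers below 0.5 N).
It fails at once if a bystander is knocked over or shifted by more than 25 mm (distance of any of stain_can, oil_bottle, paint_tin, sanding_block, offcut, screwdriver, paint_brush from where it was at the start of the episode above 0.025 m or angle between any of stain_can, oil_bottle, paint_tin's own z axis and vertical above 0.5 rad).
It also fails if it takes over 67 s, if anything falls off the work surface, if the arm or the gripper's body presses on something with over 40 N, if the wrist force passes 120 N, or if a joint passes its speed limit or range.

### The arm

A 7-joint arm with a two-finger parallel gripper is mounted at the origin on the work surface. World frame = base frame: x ahead of the robot, y to its left, z up, the work surface at z = 0. Lengths are in m, angles in rad, forces in N, time in s.
With the tool pointing down it reaches from about 0.425 to 0.925 m from the base axis. Payload 6.8 kg.
Tool frame: the origin (TCP) lies at the very end of the fingers, on their centre line; the grasp point (between the pads) lies 19 mm behind it; z points along the fingers, y is the direction in which the jaws open and shut (so a half turn about z gives the same grasp; the last joint's range is limited). The gripper opens to 85 mm and grips with 20 to 120 N. Pads are 22 mm wide; open, the fingers measure 114 mm over their backs; the gripper's body (76 mm by 85 mm) begins 54 mm behind the grasp point. The pads swing forward as they close: fully open they stand 13 mm farther back than shut.
Start: joints at [-1.342, 0.477, 0.022, 1.555, -0.011, 1.109, -0.083], TCP at [0.223, 0.637, 0.231] pointing down, gripper open.
Joint ranges: [-2.96, 2.96], [-0.34, 2.1], [-1.41, 1.46], [0.24, 2.44], [-1.37, 4.51], [0.17, 1.92], [-2.96, 2.96]. Speed limits (rad/s): [2.39, 2.39, 3.14, 3.14, 3.14, 3.14, 3.14].

### API

Orientations are given as a 3x3 rotation matrix whose columns are the frame's x, y, z axes.
In Python, from cell import robot gives the robot as it stands. The module is installed in compiled form; this text tells all that it offers.
- The arm moves only by the tool step_arm, never from a script. Its argument "deltas" is a list of rows, each a list of 7 numbers: the shift along the tool's x, y, z in units of 40 mm (1.0 is 40 mm), then the turn, a rotation vector about the tool's x, y, z in units of 10 degrees (1.0 is 10 degrees), then the opening, from 0 (shut) to 1 (fully open). A call has 1 to 8 rows; each row shifts and turns the commanded pose from where the row before left it, along the tool's axes as they then stand; what a row does not reach is not made up. A row lasts 1/8 s, in which the tool goes at most 62.5 mm and 10.7 degrees, less where a joint would pass 70% of its speed; a pose out of reach is approached as far as the arm can. A call is refused whole if a number of a shift passes 1 or a number of a turn 1, either way. A call with a gripper value outside its range is refused whole. The fingers move at their own pace and stop on an object; the grip force is fixed at half the most. Time passes only in rows, so rows that do not move let the fingers close. It gives the time, the measured TCP pose, the force and the opening at its end, in the units of the state.
- robot.read_state(): the state, without advancing time (a new reading comes with each control period).
- robot.grab_frame(name): name is "scene" or "top" or "wrist"; returns the picture (480x640x3 uint8, red, green, blue); there is no depth.
- robot.camera_model(name): a dict with "vertical_fov" (degrees; the focal length in pixels is half the picture's height over the tangent of half this angle, whatever the lens; pixels are square), "cx", "cy" (the principal point, pixels), "R" (3x3) and "t" (3): a world point X has camera coordinates R X + t. Camera axes: x right, y down, z forward; pixel columns grow to the right and rows downward; lengths in m; the calibration is good to about 2 mm. A picture is of the moment at which its call begins: read the wrist's pose just before it. camera_model takes no time and is no camera call; for the wrist camera it gives the pose at the moment of the call.
- robot.close_job(): hands the job in, once; it reports no verdict.
The state is a dict: "time": time; "joint_pos": joint angles; "qd": joint speeds; "joint_efforts": joint torques, N m; "tool_pos": TCP position; "ee_rot": TCP orientation; "wrist_force": force on the tool from outside, world axes, zero at the start; "ft_torque": the same for the moment, N m; "grip_width": finger opening in m.
Only numpy, scipy, OpenCV 4.12 (cv2) and the standard library are available. Lean on these libraries where they do the work, as an engineer would, in place of code of your own. Each camera call takes 0.05 s, during which the arm holds its last target. There are 200 camera calls.

## Working session

There is one attempt and no reset: what is moved stays moved. The work goes in short steps, Python scripts to look and compute and a tool call to move; the robot and the scene stay as the last step left them, time stands still between calls to the robot, and variables do not carry over. Pictures are saved under pics/ and viewed, about 8 in all and at most 12, crops included, and the job is handed in when it is done.

Besides the shell and the picture viewer there is one more tool, called after "Emit:" as a command line: name --pt "numbers of a row" for each row, then --argument value for the rest. step_arm: Moves the arm, as the interface text tells. Its arguments: {"type":"object","properties":{"deltas":{"type":"array","items":{"type":"array","items":{"type":"number"}}}},"required":["deltas"]}

```bash
mkdir -p pics; cat > h.py <<'E'
import numpy as np, cv2
from cell import robot
def grab(n,f):
    m=robot.camera_model(n); im=robot.grab_frame(n); cv2.imwrite('pics/'+f,im[:,:,::-1]); return im,m
def ray(m,u,v):
    R=np.array(m['R']);t=np.array(m['t']); f=240/np.tan(np.radians(m['vertical_fov'])/2)
    return -R.T@t, R.T@np.array([(u-m['cx'])/f,(v-m['cy'])/f,1])
def onz(m,u,v,z):
    c,d=ray(m,u,v); return c+d*(z-c[2])/d[2]
def proj(m,X):
    R=np.array(m['R']);t=np.array(m['t']); f=240/np.tan(np.radians(m['vertical_fov'])/2)
    p=R@np.array(X)+t; return p[:2]/p[2]*f+[m['cx'],m['cy']]
def st():
    s=robot.read_state(); print('t',s['time'],'p',np.round(s['tool_pos'],4),'F',np.round(s['wrist_force'],1),'w',round(float(s['grip_width']),4)); print(np.round(s['ee_rot'],3)); return s
E
python3 - <<'E'
from h import *
st()
for n in('scene','top'):
    im,m=grab(n,n+'0.png'); print(n,m['vertical_fov'],m['cx'],m['cy'],np.round(m['R'],3).tolist(),np.round(m['t'],3), 'cam',np.round(ray(m,0,0)[0],3))
E
```

```text
t 0.0 p [0.2228 0.6365 0.2303] F [ 0.8  0.1 -0.3] w 0.0856
[[-0.944  0.33  -0.001]
 [ 0.33   0.944 -0.002]
 [-0.    -0.002 -1.   ]]
scene 50.57257997409171 322.5242273328868 239.20321284073847 [[-0.834, 0.551, -0.007], [0.354, 0.525, -0.774], [-0.423, -0.649, -0.633]] [ 0.48  -0.045  1.767] cam [1.164 0.905 1.086]
top 47.20521488607129 318.45870878617774 236.37412752582435 [[0.019, -1.0, 0.001], [-0.999, -0.019, -0.045], [0.045, -0.0, -0.999]] [-0.067  0.515  1.498] cam [ 0.448 -0.057  1.52 ]
```

View pics/scene0.png

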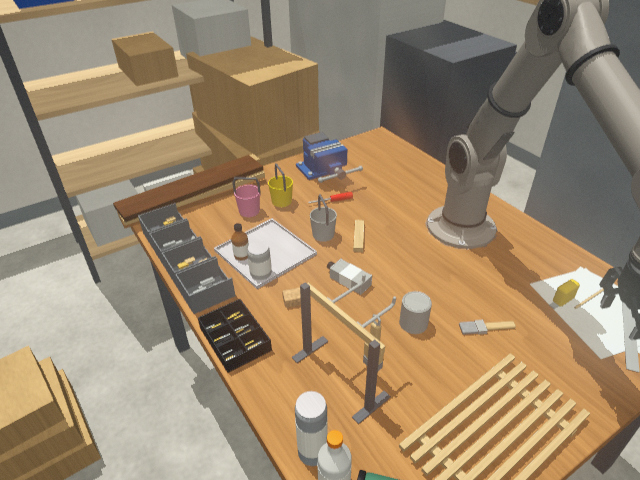

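View pics/top0.png

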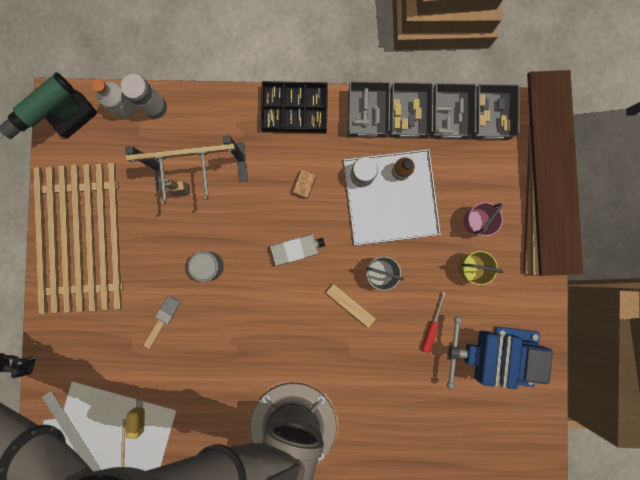

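The scene view shows the kettle (grey, 322,222), tin (350,276), rack and tray. In the top view the tin is at (295,250), the kettle at (383,274), the tray centre at (392,197), and the free hook arm runs from (203,152) to (207,197). I'll zoom in next.

```bash
python3 - <<'E'
import cv2,numpy as np
im=cv2.imread('pics/top0.png')
a=cv2.resize(im[130:270,120:260],None,fx=4,fy=4,interpolation=cv2.INTER_CUBIC)[:,:400+160]
b=cv2.resize(im[225:300,260:410],None,fx=5,fy=5,interpolation=cv2.INTER_CUBIC)
cv2.imwrite('pics/c1.png',cv2.resize(a,(560,560))); cv2.imwrite('pics/c2.png',b)
E
```

```text
(no output)
```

View pics/c1.png

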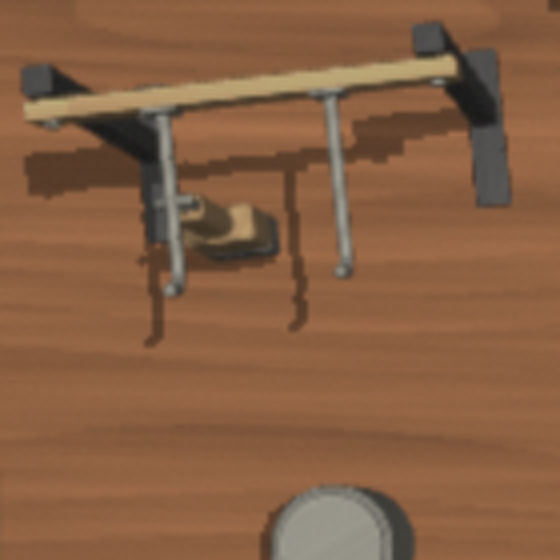

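View pics/c2.png

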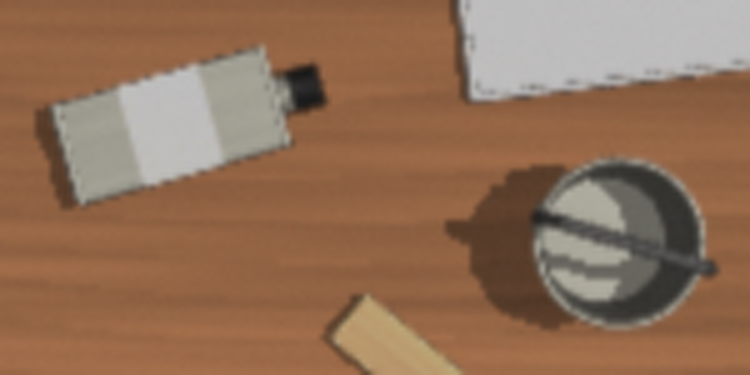

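The crops show the tin corners at (53,107), (263,47), (290,145) and (78,205), and the kettle bar from (540,215) to (710,267). The free hook runs from the rail at (331,95) to its tip at (343,270).

```bash
cat > m1.py <<'E'
from h import *
m=robot.camera_model('top')
A=lambda x,y,z: onz(m,120+(x+.5)/4-.5,130+(y+.5)/4-.5,z)
B=lambda x,y,z: onz(m,260+(x+.5)/5-.5,225+(y+.5)/5-.5,z)
c=[B(*p,.042) for p in [(53,107),(263,47),(290,145),(78,205)]]
P=lambda n,v: print(n,np.round(v,4))
P('tin ctr',np.mean(c,0)); d=(c[1]+c[2]-c[0]-c[3])/2; P('len,width',[np.linalg.norm(d),np.linalg.norm(c[0]-c[3]),np.linalg.norm(c[1]-c[2])]); P('tin axis deg',np.degrees(np.arctan2(d[1],d[0])))
P('cap end',B(324,85,.021))
e=[B(540,215,.14),B(710,267,.14)]; P('bar',e); P('mid',np.mean(e,0)); b=e[1]-e[0]; P('barlen, deg',[np.linalg.norm(b),np.degrees(np.arctan2(b[1],b[0]))])
P('rim ctr',B(620,243,.085)); P('rimdiam',np.linalg.norm(B(535,243,.085)-B(705,243,.085)))
t=A(343,270,.246); r=A(333,97,.22); P('tip',t);P('armroot',r); a=r-t; P('arm len,deg',[np.linalg.norm(a[:2]),np.degrees(np.arctan2(a[1],a[0]))])
ra=A(25,112,.246);rb=A(457,68,.246);P('rail ends',[ra,rb]);
t2=A(176,290,.246);P('tip2',t2); 
for p in [(344,159),(430,150),(440,233),(354,244)]: P('tray',onz(m,*p,.014))
E
python3 m1.py
```

```text
tin ctr [0.4772 0.0078 0.042 ]
len,width [0.1179 0.0544 0.0547]
tin axis deg -73.0489
cap end [ 0.5015 -0.0743  0.021 ]
bar [[ 0.4341 -0.1825  0.14  ]
 [ 0.4097 -0.2681  0.14  ]]
mid [ 0.4219 -0.2253  0.14  ]
barlen, deg [ 8.900000e-02 -1.059337e+02]
rim ctr [ 0.4197 -0.2294  0.085 ]
rimdiam 0.0886
tip [0.592  0.2071 0.246 ]
armroot [0.6983 0.2214 0.22  ]
arm len,deg [0.1073 7.6297]
rail ends [[0.6811 0.3953 0.246 ]
 [0.7117 0.1438 0.246 ]]
tip2 [0.5785 0.3039 0.246 ]
tray [ 0.731  -0.1244  0.014 ]
tray [ 0.7605 -0.3617  0.014 ]
tray [ 0.5313 -0.3913  0.014 ]
tray [ 0.4967 -0.1557  0.014 ]
```

Emit:
step_arm --pt "-1 -0.2 -0.1 0 0 0.36 0.6" --pt "-1 -0.2 -0.1 0 0 0.36 0.6" --pt "-1 -0.2 -0.1 0 0 0.36 0.6" --pt "-1 -0.2 -0.1 0 0 0.36 0.6" --pt "-1 -0.2 -0.1 0 0 0.36 0.6" --pt "-1 -0.2 -0.1 0 0 0.36 0.6" --pt "-1 -0.2 -0.1 0 0 0.36 0.6" --pt "-1 -0.2 -0.1 0 0 0.36 0.6"

```text
time: 1.1
tool_pos: [0.4591, 0.4147, 0.263]
ee_rot: [[-0.666, 0.746, -0.0], [0.746, 0.666, -0.001], [-0.0, -0.001, -1.0]]
wrist_force: [-0.3, 0.1, -0.5]
grip_width: 0.0512
```

Emit:
step_arm --pt "-1 -0.2 0 0 0 0.4 0.6" --pt "-1 -0.2 0 0 0 0.4 0.6" --pt "-1 -0.2 0 0 0 0.4 0.6" --pt "-1 -0.2 0 0 0 0.4 0.6" --pt "-1 -0.2 0 0 0 0.4 0.6" --pt "-1 -0.2 0 0 0 0.4 0.6" --pt "-1 -0.2 0 0 0 0.4 0.6" --pt "-1 -0.2 0 0 0 0.4 0.6"

```text
time: 2.1
tool_pos: [0.5503, 0.1058, 0.263]
ee_rot: [[-0.17, 0.985, -0.0], [0.985, 0.17, -0.0], [-0.0, -0.001, -1.0]]
wrist_force: [0.2, 0.8, 0.1]
grip_width: 0.0515
```

```bash
python3 -c "
from h import *
s=st();print(np.round(s['joint_pos'],3))"
```

```text
t 2.1 p [0.5503 0.1058 0.263 ] F [0.2 0.8 0.1] w 0.0515
[[-0.17   0.985 -0.   ]
 [ 0.985  0.17  -0.   ]
 [-0.    -0.001 -1.   ]]
[-0.664  0.27   0.444  1.82  -0.13   1.08  -0.002]
```

Emit:
step_arm --pt "-1 -0.3 0 0 0 0.32 0.6" --pt "-1 -0.3 0 0 0 0.32 0.6" --pt "-1 -0.3 0 0 0 0.32 0.6" --pt "-1 -0.3 0 0 0 0.32 0.6" --pt "-1 -0.3 0 0 0 0.32 0.6" --pt "-1 -0.3 0 0 0 0.32 0.6" --pt "-1 -0.3 0 0 0 0.32 0.6" --pt "-0.8 -0.3 0 0 0 0.32 0.6"

```text
time: 3.1
tool_pos: [0.4487, -0.2017, 0.2631]
ee_rot: [[0.274, 0.962, -0.0], [0.962, -0.274, -0.0], [-0.0, -0.0, -1.0]]
wrist_force: [0.1, -0.2, 1.2]
grip_width: 0.0514
```

```bash
python3 - <<'E'
from h import *
s=st();print(np.round(s['joint_pos'],3))
im,m=grab('wrist','w1.png'); print(ray(m,0,0)[0],m['vertical_fov'],m['cx'],m['cy'])
E
```

```text
t 3.1 p [ 0.4487 -0.2017  0.2631] F [ 0.1 -0.2  1.2] w 0.0514
[[ 0.274  0.962 -0.   ]
 [ 0.962 -0.274 -0.   ]
 [-0.    -0.    -1.   ]]
[-0.319  0.151  0.694  1.979 -0.111  1.049  0.147]
[ 0.46667969 -0.13370277  0.4061888 ] 69.82583730537898 319.0694424086722 238.001371739149
```

View pics/w1.png

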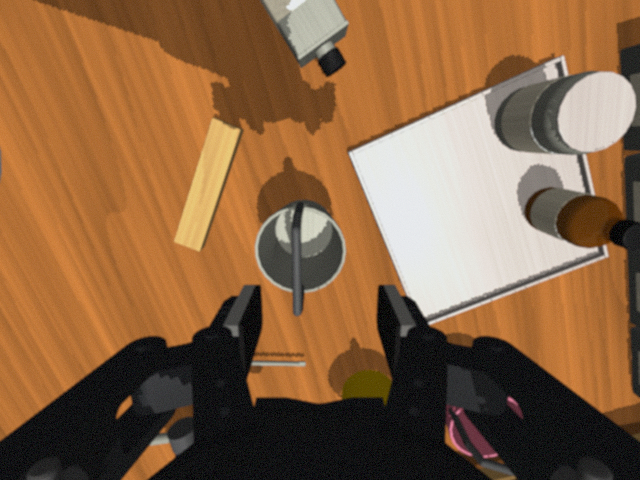

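The wrist view shows the kettle bar from (299,203) to (297,314), nearly along tool x, with the tray corner at (350,152).

```bash
python3 - <<'E'
from h import *
m=robot.camera_model('wrist'); s=st(); R=np.array(s['ee_rot'])
e=[onz(m,299,205,.14),onz(m,297,313,.14)]; mid=np.mean(e,0); b=e[1]-e[0]
print(e,mid,np.linalg.norm(b),np.degrees(np.arctan2(b[1],b[0])))
g=mid+.025*b/np.linalg.norm(b); print('grip',g, 'tool shift', R.T@(g-s['tool_pos'])/.04, 'bar in tool',R.T@b)
for p in [(350,152),(562,58),(606,255),(425,322)]: print(onz(m,*p,.014))
E
```

```text
t 3.15 p [ 0.4457 -0.2056  0.2633] F [-3.2 -3.3 -0.4] w 0.0514
[[ 0.281  0.96  -0.001]
 [ 0.96  -0.281 -0.001]
 [-0.001 -0.001 -1.   ]]
[array([ 0.43440477, -0.1819202 ,  0.14      ]), array([ 0.40468883, -0.27149524,  0.14      ])] [ 0.4195468  -0.22670772  0.14      ] 0.09437544421313475 -108.35293477623556
grip [ 0.41167506 -0.25043609  0.14      ] tool shift [-1.30987595 -0.49855798  3.08358223] bar in tool [-0.09431666 -0.00332783  0.00013019]
[ 0.49209799 -0.16197632  0.014     ]
[ 0.72560852 -0.13264474  0.014     ]
[ 0.75669759 -0.36511298  0.014     ]
[ 0.52974792 -0.39303171  0.014     ]
```

Emit:
step_arm --pt "-0.65 -0.25 0 0 0 0.05 0.6" --pt "-0.6 -0.25 0 0 0 0 0.6" --pt "0 0 0.9 0 0 0 0.6" --pt "0 0 0.9 0 0 0 0.6" --pt "0 0 0.9 0 0 0 0.6" --pt "0 0 0.8 0 0 0 0.6" --pt "0 0 0 0 0 0 0.6" --pt "0 0 0 0 0 0 0.3"

```text
time: 4.15
tool_pos: [0.4173, -0.2431, 0.1242]
ee_rot: [[0.279, 0.96, 0.001], [0.96, -0.279, -0.0], [-0.0, 0.001, -1.0]]
wrist_force: [0.2, -0.4, 0.1]
grip_width: 0.0338
```

Emit:
step_arm --pt "0 0 0 0 0 0 0" --pt "0 0 0 0 0 0 0" --pt "0 0 0 0 0 0 0" --pt "0 0 0 0 0 0 0" --pt "0 0 0 0 0 0 0"

```text
time: 4.78
tool_pos: [0.4176, -0.2431, 0.1245]
ee_rot: [[0.279, 0.96, 0.002], [0.96, -0.279, -0.0], [0.0, 0.002, -1.0]]
wrist_force: [-1.1, 0.4, 6.7]
grip_width: 0.0057
```

Emit:
step_arm --pt "0 0 -0.5 0 0 0 0" --pt "0 0 -1 0 0 0 0" --pt "0 0 -1 0 0 0 0" --pt "0 0 -1 0 0 0 0" --pt "0 0 -1 0 0 0 0" --pt "0 0 0 0 0 0 0"

```text
time: 5.52
tool_pos: [0.4183, -0.2436, 0.3063]
ee_rot: [[0.279, 0.96, 0.007], [0.96, -0.279, -0.001], [0.001, 0.007, -1.0]]
wrist_force: [0.2, 0.1, -1.8]
grip_width: 0.0054
```

```bash
python3 - <<'E'
from h import *
s=st();print(np.round(s['joint_pos'],3))
a,_=grab('wrist','w2.png'); b,_=grab('scene','s2.png')
c=cv2.resize(b[100:300,200:440],(480,400)); o=np.hstack([cv2.resize(a[:,160:480],(267,400)),c]); cv2.imwrite('pics/v2.png',o[:,:,::-1])
E
```

```text
t 5.525 p [ 0.4183 -0.2436  0.3063] F [ 0.2  0.1 -1.8] w 0.0054
[[ 0.279  0.96   0.007]
 [ 0.96  -0.279 -0.001]
 [ 0.001  0.007 -1.   ]]
[-0.306  0.076  0.763  1.944 -0.06   1.138  0.197]
```

View pics/v2.png

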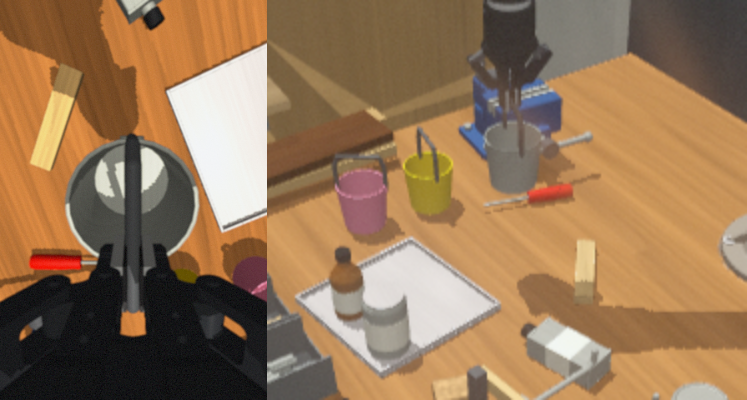

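Emit:
step_arm --pt "0.5 0 0 0 0 -0.15 0" --pt "0.9 0.15 0 0 0 -0.2 0" --pt "0.9 0.15 0 0 0 -0.2 0" --pt "0.9 0.15 0 0 0 -0.2 0" --pt "0.9 0.15 0 0 0 -0.2 0" --pt "0.9 0.15 0 0 0 -0.2 0" --pt "0.9 0.15 0 0 0 -0.2 0" --pt "0.9 0.15 0 0 0 -0.2 0"

```text
time: 6.62
tool_pos: [0.501, 0.0213, 0.3018]
ee_rot: [[0.009, 1.0, -0.003], [1.0, -0.009, -0.001], [-0.001, -0.003, -1.0]]
wrist_force: [-0.1, -0.4, -2.8]
grip_width: 0.0054
```

Emit:
step_arm --pt "0.9 0.15 0 0 0 -0.2 0" --pt "0.9 0.15 0 0 0 -0.2 0" --pt "0.9 0.15 0 0 0 -0.2 0" --pt "0.7 0.15 0.4 0 0 -0.2 0" --pt "0.3 0.1 0.4 0 0 0 0" --pt "0 0 0.4 0 0 0 0" --pt "0 0 0.35 0 0 0 0" --pt "0 0 0 0 0 0 0"

```text
time: 7.62
tool_pos: [0.5225, 0.1661, 0.2399]
ee_rot: [[-0.125, 0.992, -0.002], [0.992, 0.125, -0.002], [-0.001, -0.003, -1.0]]
wrist_force: [0.5, 0.2, -2.2]
grip_width: 0.0055
```

```bash
python3 - <<'E'
from h import *
s=st();print(np.round(s['joint_pos'],3)); R=np.array(s['ee_rot'])
a=np.array([.992,.127,0]);n=np.array([.127,-.992,0])
F=np.array([.592,.207,0])+.046*a+.0245*n; F[2]=.2445
S=F-.121*a
for T in (S,F): print(T,'shift',R.T@(T-s['tool_pos'])/.04)
print('yaw now',np.degrees(np.arctan2(R[1,1],R[0,1])))
a,_=grab('wrist','w3.png'); b,m=grab('scene','s3.png')
c=cv2.resize(b[220:400,260:460],(444,400)); o=np.hstack([cv2.resize(a[:,120:520],(333,400)),c]); cv2.imwrite('pics/v3.png',o[:,:,::-1])
E
```

```text
t 7.625 p [0.5225 0.1661 0.2399] F [ 0.5  0.2 -2.2] w 0.0055
[[-0.125  0.992 -0.002]
 [ 0.992  0.125 -0.002]
 [-0.001 -0.003 -1.   ]]
[-0.748  0.27   0.396  1.871 -0.12   1.027 -0.178]
[0.5207115 0.173171  0.2445   ] shift [ 0.18201501 -0.02232814 -0.1145388 ]
[0.6407435 0.188538  0.2445   ] shift [ 0.18889397  3.00294585 -0.12235445]
yaw now 7.16508964776689
```

View pics/v3.png

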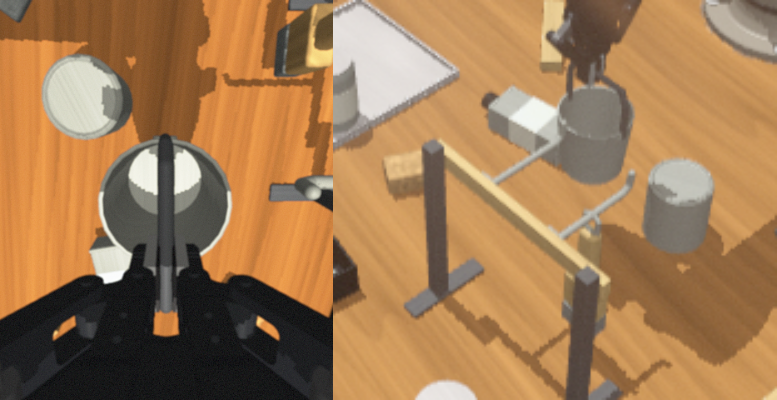

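The wrist view shows the kettle hanging level with the bar from (166,137) to (166,310), and the free hook's tip at about (312,190). I'll check alignment along the bar.

```bash
python3 - <<'E'
from h import *
s=st(); R=np.array(s['ee_rot']);p=np.array(s['tool_pos']); m=robot.camera_model('wrist'); ms=robot.camera_model('scene')
im=cv2.imread('pics/w3.png'); cv2.imwrite('pics/v4.png',cv2.resize(im[120:300,280:640],(720,360)))
zb=p[2]+.0155
for u,v,z in [(120+166*1.2,137*1.2,zb),(120+312*1.2,190*1.2,.246)]:
    X=onz(m,u,v,z); print(X,'tool',R.T@(X-p))
print(proj(ms,[.592,.207,.246]),proj(ms,[.6983,.2214,.22]),proj(ms,p+[0,0,.0155]))
E
```

```text
t 7.725 p [0.5235 0.167  0.2415] F [ 0.4  0.6 -2.1] w 0.0056
[[-0.126  0.992  0.   ]
 [ 0.992  0.126  0.   ]
 [-0.     0.    -1.   ]]
[0.51423875 0.22789313 0.25703847] tool [ 0.06158803 -0.00152661 -0.01550153]
[0.58989159 0.21047027 0.246     ] tool [ 0.03480142  0.07133551 -0.00444065]
[363.36815678 273.24443799] [330.22837745 302.2317182 ] [375.79689659 250.52356088]
```

View pics/v4.png

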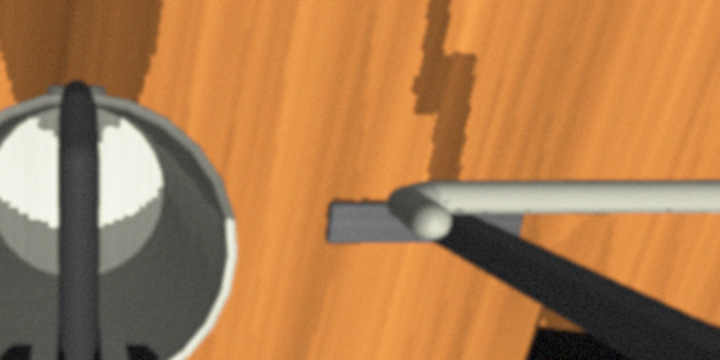

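Emit:
step_arm --pt "0.2 0 -0.1 0 0 0 0" --pt "0 0.4 0 0 0 0 0" --pt "0 0.5 0 0 0 0 0" --pt "0 0.5 0 0 0 0 0" --pt "0 0.5 0 0 0 0 0" --pt "0 0.5 0 0 0 0 0" --pt "0 0.5 0 0 0 0 0" --pt "0 0 0 0 0 0 0"

```text
time: 8.72
tool_pos: [0.6391, 0.1907, 0.2451]
ee_rot: [[-0.127, 0.992, 0.001], [0.992, 0.127, -0.0], [-0.001, 0.001, -1.0]]
wrist_force: [-0.5, -0.4, -2.1]
grip_width: 0.0057
```

Emit:
step_arm --pt "0 0 0.2 0 0 0 0" --pt "0 0 0.2 0 0 0 0" --pt "0 0 0.2 0 0 0 0" --pt "0 0 0.15 0 0 0 0" --pt "0 0 0 0 0 0 0"

```text
time: 9.35
tool_pos: [0.6368, 0.1905, 0.2146]
ee_rot: [[-0.127, 0.992, -0.001], [0.992, 0.127, -0.0], [-0.0, -0.001, -1.0]]
wrist_force: [0.0, 0.1, -1.2]
grip_width: 0.0054
```

Nearly in contact, so I lower slightly more and open partly.

Emit:
step_arm --pt "0 0 0.1 0 0 0 0" --pt "0 0 0 0 0 0 0" --pt "0 0 0 0 0 0 0.15" --pt "0 0 0 0 0 0 0.3" --pt "0 0 0 0 0 0 0.4" --pt "0 0 0 0 0 0 0.4" --pt "0 0 0 0 0 0 0.4"

```text
time: 10.22
tool_pos: [0.6373, 0.1905, 0.2113]
ee_rot: [[-0.127, 0.992, -0.0], [0.992, 0.127, -0.0], [0.0, -0.0, -1.0]]
wrist_force: [-0.4, 0.0, 0.7]
grip_width: 0.0343
```

Emit:
step_arm --pt "0 0 -0.3 0 0 0 0.4" --pt "0 0 -0.5 0 0 0 0.4" --pt "0 0 -1 0 0 0 0.4" --pt "0 0 -1 0 0 0 0.4" --pt "0 0 -1 0 0 0 0.4" --pt "0 0 0 0 0 0 0.8"

```text
time: 10.98
tool_pos: [0.6392, 0.1904, 0.3692]
ee_rot: [[-0.127, 0.992, 0.008], [0.992, 0.127, 0.003], [0.002, 0.009, -1.0]]
wrist_force: [-0.3, 0.1, 0.3]
grip_width: 0.051
```

```bash
python3 - <<'E'
from h import *
s=st();print(np.round(s['joint_pos'],3))
a,_=grab('wrist','w5.png'); b,m=grab('scene','s5.png')
c=cv2.resize(b[220:400,260:460],(444,400)); o=np.hstack([cv2.resize(a[:,120:520],(333,400)),c]); cv2.imwrite('pics/v5.png',o[:,:,::-1])
E
```

```text
t 10.975 p [0.6392 0.1904 0.3692] F [-0.3  0.1  0.3] w 0.051
[[-0.127  0.992  0.008]
 [ 0.992  0.127  0.003]
 [ 0.002  0.009 -1.   ]]
[-0.677  0.39   0.422  1.421 -0.161  1.355 -0.123]
```

View pics/v5.png

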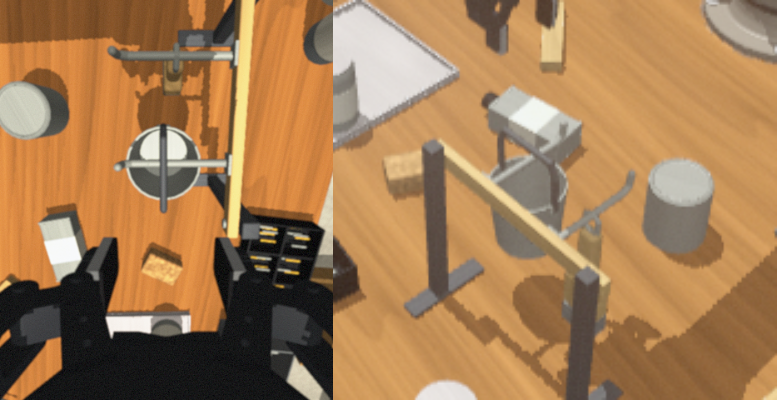

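Kettle hangs by its bar on the free hook, the arm crossing near the bar's middle ((163,163) in the wrist view). For the tin I need tool tilts, so I fit a kinematic model from the logged joint and pose pairs.

```bash
cat > kin.py <<'E'
import numpy as np, itertools
from scipy.optimize import least_squares
from scipy.spatial.transform import Rotation as Ro
D=[([-1.342,.477,.022,1.555,-.011,1.109,-.083],[.2228,.6365,.2303],[[-.944,.33,-.001],[.33,.944,-.002],[0,-.002,-1]]),
([-.664,.27,.444,1.82,-.13,1.08,-.002],[.5503,.1058,.263],[[-.17,.985,0],[.985,.17,0],[0,-.001,-1]]),
([-.319,.151,.694,1.979,-.111,1.049,.147],[.4487,-.2017,.2631],[[.274,.962,0],[.962,-.274,0],[0,0,-1]]),
([-.306,.076,.763,1.944,-.06,1.138,.197],[.4183,-.2436,.3063],[[.279,.96,.007],[.96,-.279,-.001],[.001,.007,-1]]),
([-.748,.27,.396,1.871,-.12,1.027,-.178],[.5225,.1661,.2399],[[-.125,.992,-.002],[.992,.125,-.002],[-.001,-.003,-1]]),
([-.677,.39,.422,1.421,-.161,1.355,-.123],[.6392,.1904,.3692],[[-.127,.992,.008],[.992,.127,.003],[.002,.009,-1]])]
def fk(x,s,q,full=False):
    c1,c7,d1,d3,d5,d7,a3,a6=x; z=lambda a:Ro.from_rotvec([0,0,a]); y=lambda a:Ro.from_rotvec([0,a,0])
    R=z(s[0]*q[0]+c1); p=np.array([0,0,d1]); P=[p]
    R=R*y(q[1])*z(s[1]*q[2]); p=p+R.apply([a3,0,d3]); P.append(p)
    R=R*y(q[3]); p=p+R.apply([-a3,0,0]); R=R*z(s[2]*q[4]); p=p+R.apply([0,0,d5]); P.append(p)
    R=R*y(q[5]); p=p+R.apply([a6,0,0]); R=R*z(s[3]*q[6]+c7); p=p+R.apply([0,0,d7]); P.append(p)
    return (p,R,P) if full else (p,R)
def res(x,s):
    o=[]
    for q,p,M in D:
        a,R=fk(x,s,q); o+=list(a-p)+list(.3*(R.as_matrix()-M).ravel())
    return np.array(o)
def fit():
    best=None
    for s in itertools.product([1,-1],repeat=4):
      for c1 in(0,2.58,-2.58):
       for c7 in (0,1.57,3.14,-1.57):
        r=least_squares(res,[c1,c7,.33,.4,.4,.3,0,0],args=(s,))
        if best is None or r.cost<best[0]: best=(r.cost,r.x,s)
    return best
if __name__=='__main__':
    b=fit(); print(b); print(np.round(res(b[1],b[2]).reshape(-1,12)[:,:3]*1000,1)); np.savez('kin.npz',x=b[1],s=b[2])
E
python3 kin.py
```

```text
(np.float64(8.871038608230338e-05), array([-0.0955189 ,  1.4748663 ,  0.63567848,  0.49898374,  0.47281567,
        0.63940565,  0.01137925, -0.0066597 ]), (-1, -1, -1, -1))
[[ 2.6 -0.5  3.9]
 [ 0.6  1.4 -1.4]
 [ 1.3  4.2 -0.8]
 [ 2.9  5.2  1.2]
 [-0.7  3.2 -1.8]
 [ 1.6 -8.6 -1.2]]
```

Emit:
step_arm --pt "-0.86 -0.8 0 0 0 0 1" --pt "-0.86 -0.8 0 0 0 0 1" --pt "-0.86 -0.8 0 0 0 0 1" --pt "-0.86 -0.8 0 0 0 0 1" --pt "-0.86 -0.8 0 0 0 0 1" --pt "0 0 0 0 0 -0.5 1" --pt "0 0 0 0 0 -0.5 1" --pt "0 0 0 0 0 0 1"

```text
time: 12.08
tool_pos: [0.4998, -0.0005, 0.3626]
ee_rot: [[-0.297, 0.955, -0.002], [0.955, 0.297, -0.0], [0.0, -0.002, -1.0]]
wrist_force: [-0.0, 0.4, -0.7]
grip_width: 0.0855
```

Emit:
step_arm --pt "0 0 0 0 -1 0 1" --pt "0 0 0 0 -1 0 1" --pt "0 0 0 0 -1 0 1" --pt "0 0 0 0 -1 0 1" --pt "0 0 0 0 -1 0 1" --pt "0 0 0 0 0 0 1"

```text
time: 12.82
tool_pos: [0.4996, 0.0019, 0.361]
ee_rot: [[-0.197, 0.953, 0.228], [0.611, 0.302, -0.732], [-0.767, -0.005, -0.642]]
wrist_force: [1.1, 0.4, 0.4]
grip_width: 0.085
```

```bash
python3 -c "
from h import *
s=st();print(np.round(s['joint_pos'],4).tolist())"
```

```text
t 12.825 p [0.4996 0.0019 0.361 ] F [1.1 0.4 0.4] w 0.085
[[-0.197  0.953  0.228]
 [ 0.611  0.302 -0.732]
 [-0.767 -0.005 -0.642]]
[-0.888, 0.1517, 0.2735, 1.9904, 0.791, 1.4108, -0.6034]
```

Emit:
step_arm --pt "0 0 0 0 -1 0 1" --pt "0 0 0 0 -1 0 1" --pt "0 0 0 0 -1 0 1" --pt "0 0 0 0 -1 0 1" --pt "0 0 0 0 0 0 1" --pt "0 0 0 0 0 0 1"

```text
time: 13.58
tool_pos: [0.5006, -0.0015, 0.364]
ee_rot: [[0.001, 0.956, 0.294], [0.005, 0.294, -0.956], [-1.0, 0.002, -0.005]]
wrist_force: [0.2, 0.1, -0.2]
grip_width: 0.0856
```

```bash
python3 -c "
from h import *
s=st();print(np.round(s['joint_pos'],4).tolist())"
```

```text
t 13.575 p [ 0.5006 -0.0015  0.364 ] F [ 0.2  0.1 -0.2] w 0.0856
[[ 0.001  0.956  0.294]
 [ 0.005  0.294 -0.956]
 [-1.     0.002 -0.005]]
[-1.0146, 0.5072, 0.2961, 2.1071, 1.107, 1.6868, -1.0223]
```

```bash
cat > kin2.py <<'E'
import kin; from kin import *
D2=D+[([-.888,.1517,.2735,1.9904,.791,1.4108,-.6034],[.4996,.0019,.361],[[-.197,.953,.228],[.611,.302,-.732],[-.767,-.005,-.642]]),
([-1.0146,.5072,.2961,2.1071,1.107,1.6868,-1.0223],[.5006,-.0015,.364],[[.001,.956,.294],[.005,.294,-.956],[-1,.002,-.005]])]
Y=lambda a:Ro.from_rotvec([0,a,0]); Z=lambda a:Ro.from_rotvec([0,0,a])
def fk2(x,q):
    c1,c3,c5,c7,d1,d3,d5,d7,a3,a6,b2,b4,b6=x
    R=Z(-q[0]+c1);p=np.array([0,0,d1]);P=[p]
    R=R*Y(q[1])*Z(-q[2]+c3);p=p+R.apply([a3,b2,d3]);P.append(p)
    R=R*Y(q[3]);p=p+R.apply([-a3,b4,0]);R=R*Z(-q[4]+c5);p=p+R.apply([0,0,d5]);P.append(p)
    R=R*Y(q[5]);p=p+R.apply([a6,b6,0]);R=R*Z(-q[6]+c7);P.append(p);p=p+R.apply([0,0,d7]);P.append(p)
    return p,R,P
def res2(x):
    o=[]
    for q,p,M in D2:
        a,R,_=fk2(x,q);o+=list(a-p)+list(.3*(R.as_matrix()-M).ravel())
    return np.array(o+list(1e-3*np.array(x)[8:]))
x0=[0,0,0,1.57,.35,.45,.42,.35,0,0,0,0,0]
r=least_squares(res2,x0);x=r.x
if __name__=='__main__': print(np.round(x,4),r.cost);print(np.round(res2(x)[:96].reshape(-1,12)[:,:3]*1000,1))
lo=np.array([-2.96,-.34,-1.41,.24,-1.37,.17,-2.96]);hi=np.array([2.96,2.1,1.46,2.44,4.51,1.92,2.96])
def ik(T,M,q0):
    f=lambda q:np.r_[10*(fk2(x,q)[0]-T),(Ro.from_matrix(M).inv()*fk2(x,q)[1]).as_rotvec(),.02*(q-q0)]
    s=least_squares(f,np.clip(q0,lo+.01,hi-.01),bounds=(lo,hi));q=s.x;p,R,P=fk2(x,q)
    return q,np.linalg.norm(p-T),np.linalg.norm((Ro.from_matrix(M).inv()*R).as_rotvec()),P
def tool(az,dep):  # jaw axis horizontal, tool pointing azimuth az, depressed dep
    a,d=np.radians([az,dep]);z=np.array([np.cos(a)*np.cos(d),np.sin(a)*np.cos(d),-np.sin(d)]);y=np.array([-np.sin(a),np.cos(a),0]);return np.c_[np.cross(y,z),y,z]
if __name__=='__main__':
  q0=np.array(D2[-1][0])
  for az in(-40,-60,-73,-90):
    for dep in(0,15,30,45):
      M=tool(az,dep);T=np.array([.5725,-.266,.085])+.019*M[:,2];q,e,a,P=ik(T,M,q0)
      print(az,dep,'err',round(e,3),round(a,3),'minmargin',round(min((q-lo).min(),(hi-q).min()),2),'z elbow,wrist',np.round([p[2] for p in P[1:4]],3))
E
python3 kin2.py
```

```text
[-0.0091  0.0028 -0.0023  1.566   0.3097  0.5124  0.4765  0.331   0.014
  0.0038 -0.027  -0.027   0.0016] 9.385011620381211e-05
[[-3.2  5.9 -1.8]
 [ 0.1  0.8 -0.1]
 [-3.2 -1.6  0.1]
 [-4.8 -1.5  0.5]
 [ 0.8  2.  -1.3]
 [-5.3 -1.3  2.6]
 [ 4.1  3.9  0.4]
 [-0.3 -2.5 -0.5]]
-40 0 err 0.0 0.001 minmargin 0.09 z elbow,wrist [0.509 0.081 0.085]
-40 15 err 0.0 0.001 minmargin 0.02 z elbow,wrist [0.621 0.162 0.166]
-40 30 err 0.0 0.002 minmargin 0.03 z elbow,wrist [0.707 0.238 0.241]
-40 45 err 0.0 0.002 minmargin 0.11 z elbow,wrist [0.752 0.303 0.306]
-60 0 err 0.0 0.001 minmargin 0.24 z elbow,wrist [0.532 0.081 0.085]
-60 15 err 0.0 0.001 minmargin 0.17 z elbow,wrist [0.626 0.162 0.166]
-60 30 err 0.0 0.001 minmargin 0.17 z elbow,wrist [0.696 0.238 0.241]
-60 45 err 0.0 0.001 minmargin 0.22 z elbow,wrist [0.735 0.304 0.306]
-73 0 err 0.0 0.0 minmargin 0.38 z elbow,wrist [0.531 0.081 0.085]
-73 15 err 0.0 0.001 minmargin 0.31 z elbow,wrist [0.615 0.162 0.166]
-73 30 err 0.0 0.001 minmargin 0.29 z elbow,wrist [0.68  0.238 0.241]
-73 45 err 0.0 0.001 minmargin 0.33 z elbow,wrist [0.721 0.304 0.305]
-90 0 err 0.0 0.0 minmargin 0.59 z elbow,wrist [0.518 0.082 0.085]
-90 15 err 0.0 0.0 minmargin 0.52 z elbow,wrist [0.595 0.163 0.166]
-90 30 err 0.0 0.0 minmargin 0.49 z elbow,wrist [0.657 0.239 0.241]
-90 45 err 0.0 0.0 minmargin 0.48 z elbow,wrist [0.702 0.304 0.305]
```

Emit:
step_arm --pt "0 0 0 0 1 0 1" --pt "0 0 0 0 1 0 1" --pt "0 0 0 0 1 0 1" --pt "0 0 0 0 1 0 1" --pt "0 0 0 0 1 0 1" --pt "0 0 0 0 1 0 1" --pt "0 0 0 0 1 0 1" --pt "0 0 0 0 1 0 1"

```text
time: 14.58
tool_pos: [0.5012, -0.0011, 0.3676]
ee_rot: [[-0.292, 0.955, 0.06], [0.942, 0.297, -0.154], [-0.165, 0.011, -0.986]]
wrist_force: [0.7, -0.7, -0.1]
grip_width: 0.0852
```

Emit:
step_arm --pt "0 0 0 0 1 0 1" --pt "0 0 0.5 0 0 0 1" --pt "0 0 0.5 0 0 0 1" --pt "0 0 0 0 0 0 1" --pt "0 0 0 0 0 0 1"

```text
time: 15.2
tool_pos: [0.5011, -0.0008, 0.3257]
ee_rot: [[-0.297, 0.955, 0.004], [0.955, 0.297, 0.002], [0.001, 0.005, -1.0]]
wrist_force: [-0.3, -0.1, -0.2]
grip_width: 0.0857
```

```bash
python3 - <<'E'
from h import *
s=st();R=np.array(s['ee_rot']);p=np.array(s['tool_pos'])
im,m=grab('wrist','w6.png')
hsv=cv2.cvtColor(im,cv2.COLOR_RGB2HSV); mk=((hsv[...,1]<75)&(hsv[...,2]>90)).astype(np.uint8)*255
mk=cv2.morphologyEx(mk,cv2.MORPH_OPEN,np.ones((5,5)))
for c in cv2.findContours(mk,cv2.RETR_EXTERNAL,cv2.CHAIN_APPROX_SIMPLE)[0]:
    if cv2.contourArea(c)<2000: continue
    r=cv2.minAreaRect(c); b=cv2.boxPoints(r); X=np.array([onz(m,*q,.042) for q in b]); 
    e=X[1]-X[0],X[2]-X[1]; e=sorted(e,key=np.linalg.norm)
    print(np.round(r[0],0),np.round(b,0).tolist(),'ctr',np.round(X.mean(0),4),'sz',[round(np.linalg.norm(k),4) for k in e],'az',np.degrees(np.arctan2(e[1][1],e[1][0])))
E
```

```text
t 15.2 p [ 0.5011 -0.0008  0.3257] F [-0.3 -0.1 -0.2] w 0.0857
[[-0.297  0.955  0.004]
 [ 0.955  0.297  0.002]
 [ 0.001  0.005 -1.   ]]
[344. 355.] [[267.0, 397.0], [282.0, 294.0], [421.0, 314.0], [407.0, 417.0]] ctr [ 0.6041 -0.2117  0.042 ] sz [np.float64(0.1699), np.float64(0.1945)] az 8.22892063400384
[302. 186.] [[279.0, 136.0], [325.0, 136.0], [325.0, 236.0], [279.0, 236.0]] ctr [0.4767 0.0042 0.042 ] sz [np.float64(0.0547), np.float64(0.1237)] az -72.4859334590991
[530.  36.] [[508.0, 0.0], [552.0, 0.0], [552.0, 72.0], [508.0, 72.0]] ctr [0.6705 0.2392 0.042 ] sz [np.float64(0.0475), np.float64(0.0722)] az -62.071371864555125
```

View pics/w6.png

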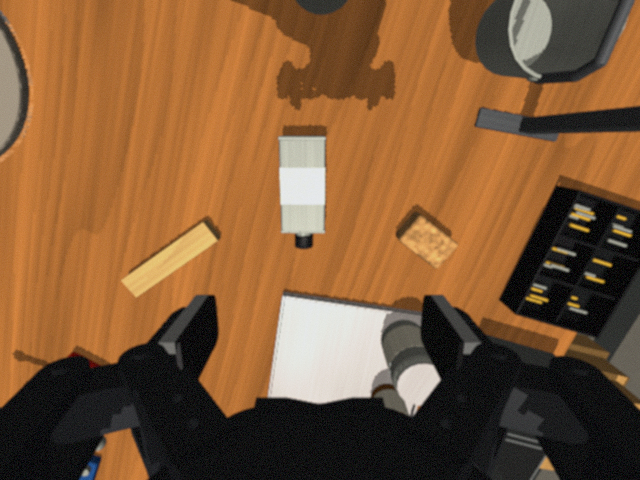

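The tin lies parallel to the tool (body x 279–325, y 136–236), and the two measurements agree to 4 mm. Next I shift, lean 20° and descend.

Emit:
step_arm --pt "0.14 -0.52 0 0 0 0 1" --pt "0 0 0 0 1 0 1" --pt "0 0 0 0 1 0 1" --pt "-0.34 0 0.94 0 0 0 1" --pt "-0.34 0 0.94 0 0 0 1" --pt "-0.34 0 0.94 0 0 0 1" --pt "-0.34 0 0.94 0 0 0 1" --pt "0 0 0 0 0 0 1"

```text
time: 16.25
tool_pos: [0.4778, -0.0007, 0.1623]
ee_rot: [[-0.279, 0.955, -0.105], [0.897, 0.298, 0.326], [0.343, -0.003, -0.939]]
wrist_force: [-0.2, -0.2, 0.9]
grip_width: 0.0852
```

```bash
python3 - <<'E'
from h import *
s=st();R=np.array(s['ee_rot']);p=np.array(s['tool_pos'])
print(R.T@(np.array([.4795,-.0016,.009])-p)/.04, np.round(s['joint_pos'],3))
E
```

```text
t 16.25 p [ 0.4778 -0.0007  0.1623] F [-0.2 -0.2  0.9] w 0.0852
[[-0.279  0.955 -0.105]
 [ 0.897  0.298  0.326]
 [ 0.343 -0.003 -0.939]]
[-1.34725256  0.04697997  3.58758217] [-0.323  0.37   0.507  2.027 -0.571  1.041  0.829]
```

Emit:
step_arm --pt "-0.34 0 0.9 0 0 0 1" --pt "-0.34 0 0.9 0 0 0 1" --pt "-0.3 0.05 0.8 0 0 0 1" --pt "-0.2 0 0.5 0 0 0 1" --pt "-0.15 0 0.45 0 0 0 1" --pt "0 0 0 0 0 0 1" --pt "0 0 0 0 0 0 1"

```text
time: 17.12
tool_pos: [0.4821, -0.0018, 0.0128]
ee_rot: [[-0.28, 0.955, -0.1], [0.897, 0.297, 0.327], [0.342, 0.002, -0.94]]
wrist_force: [-0.3, -0.2, 0.5]
grip_width: 0.0855
```

Emit:
step_arm --pt "0 0 0 0 0 0 0.6" --pt "0 0 0 0 0 0 0.4" --pt "0 0 0 0 0 0 0.3" --pt "0 0 0 0 0 0 0.2" --pt "0 0 0 0 0 0 0.2" --pt "0 0 0 0 0 0 0.2"

```text
time: 17.88
tool_pos: [0.4817, -0.0018, 0.0127]
ee_rot: [[-0.28, 0.955, -0.1], [0.897, 0.297, 0.327], [0.342, 0.001, -0.94]]
wrist_force: [-0.4, -1.0, 6.2]
grip_width: 0.0551
```

Emit:
step_arm --pt "0.17 0 -0.47 0 0 0 0" --pt "0.34 0 -0.94 0 0 0 0" --pt "0.34 0 -0.94 0 0 0 0" --pt "0.34 0 -0.94 0 0 0 0" --pt "0.34 0 -0.94 0 0 0 0" --pt "0.34 0 -0.94 0 0 0 0" --pt "0 0 0 0 0 0 0"

```text
time: 18.75
tool_pos: [0.4826, -0.0027, 0.2351]
ee_rot: [[-0.281, 0.955, -0.096], [0.897, 0.297, 0.327], [0.341, 0.006, -0.94]]
wrist_force: [0.9, 1.2, -3.0]
grip_width: 0.055
```

Emit:
step_arm --pt "0 0 0 0 -0.5 0 0" --pt "0 0 0 0 -1 0 0" --pt "0 0 0 0 -1 0 0" --pt "0 0 0 0 -1 0 0" --pt "0 0 0 0 -1 0 0" --pt "0 0 0 0 -1 0 0" --pt "0 0 0 0 -1 0 0" --pt "0 0 0 0 -1 0 0"

```text
time: 19.75
tool_pos: [0.4809, -0.0015, 0.2316]
ee_rot: [[-0.17, 0.954, 0.246], [0.545, 0.299, -0.784], [-0.821, 0.001, -0.57]]
wrist_force: [0.5, 0.6, -3.5]
grip_width: 0.0552
```

Emit:
step_arm --pt "0 0 0 0 -1 0 0" --pt "0 0 0 0 -0.5 0 0" --pt "0 0 0 0 0 0 0" --pt "0 0 0 0 0 0 0"

```text
time: 20.25
tool_pos: [0.4811, -0.0027, 0.2318]
ee_rot: [[-0.102, 0.955, 0.278], [0.328, 0.296, -0.897], [-0.939, 0.0, -0.344]]
wrist_force: [0.6, -0.7, -1.9]
grip_width: 0.0552
```

```bash
cat > tin.py <<'E'
from h import *
Rp=np.array([[-.28,.955,-.1],[.897,.297,.327],[.342,.001,-.94]]); pp=np.array([.4817,-.0018,.0127])
h=np.cross(Rp[:,1],[0,0,1]); h[2]=0; h/=np.linalg.norm(h); h*=-np.sign(h[1])
zt=Rp.T@h; ct=Rp.T@(np.array([.477,.0065,.021])-pp)
def tin(s):
    R=np.array(s['ee_rot']);p=np.array(s['tool_pos']);z=R@zt;return R,p,p+R@ct,z
if __name__=='__main__':
    s=st();R,p,c,z=tin(s);print(np.round(s['joint_pos'],3));print('ctr',c,'axis',z,'tilt',np.degrees(np.arccos(z[2])))
    T=np.array([.5725,-.266,.105]);print('to go tool',R.T@(T-c)/.04,'z err turn(units 10deg, tool)',R.T@np.cross(z,[0,0,1])/np.radians(10))
E
python3 tin.py
```

```text
t 20.25 p [ 0.4811 -0.0027  0.2318] F [ 0.6 -0.7 -1.9] w 0.0552
[[-0.102  0.955  0.278]
 [ 0.328  0.296 -0.897]
 [-0.939  0.    -0.344]]
[-1.228  0.584  0.582  2.182  0.865  1.206 -0.99 ]
ctr [0.47673664 0.00467176 0.22249252] axis [ 2.56885044e-04 -1.89198537e-03  9.99965375e-01] tilt 0.4767945194119166
to go tool [0.29311681 0.2799267  7.74497709] z err turn(units 10deg, tool) [ 0.00061802 -0.01078942 -0.00169836]
```

Emit:
step_arm --pt "0.04 0.04 0.6 0 0 0 0" --pt "0.04 0.04 0.96 0 0 0 0" --pt "0.04 0.04 0.96 0 0 0 0" --pt "0.04 0.04 0.96 0 0 0 0" --pt "0.04 0.04 0.96 0 0 0 0" --pt "0.04 0.04 0.96 0 0 0 0" --pt "0.04 0.04 0.96 0 0 0 0" --pt "0 0 0.96 0 0 0 0"

```text
time: 21.25
tool_pos: [0.5734, -0.2591, 0.1211]
ee_rot: [[-0.1, 0.955, 0.28], [0.33, 0.297, -0.896], [-0.939, 0.003, -0.344]]
wrist_force: [0.5, 0.7, -2.0]
grip_width: 0.0551
```

Emit:
step_arm --pt "0 0 0.4 0 0 0 0" --pt "0 0 0 0 0 0 0" --pt "0 0 0 0 0 0 0"

```text
time: 21.62
tool_pos: [0.5774, -0.2716, 0.1158]
ee_rot: [[-0.101, 0.955, 0.28], [0.328, 0.298, -0.896], [-0.939, 0.002, -0.344]]
wrist_force: [1.0, -0.2, -2.4]
grip_width: 0.055
```

```bash
python3 tin.py; python3 - <<'E'
from tin import *
s=robot.read_state();R,p,c,z=tin(s)
b,m=grab('scene','s7.png'); t,mt=grab('top','t7.png')
for o in(-.06,.06,.085): print('scene px crop4',(proj(m,c+o*z)-[180,170])*4)
o=np.hstack([cv2.resize(b[170:290,180:300],(480,480)),cv2.resize(t[140:250,340:413],(319,480))]); cv2.imwrite('pics/v7.png',o[:,:,::-1])
E
```

```text
t 21.625 p [ 0.5774 -0.2716  0.1158] F [ 1.  -0.2 -2.4] w 0.055
[[-0.101  0.955  0.28 ]
 [ 0.328  0.298 -0.896]
 [-0.939  0.002 -0.344]]
[-0.738  0.946  0.729  2.188  1.443  0.655 -1.363]
ctr [ 0.57300198 -0.26422513  0.10648304] axis [-0.00106143 -0.00210042  0.99996443] tilt 0.4832670306802759
to go tool [ 0.02151094 -0.02524795  0.04899789] z err turn(units 10deg, tool) [ 0.00321021 -0.00967908 -0.00882185]
scene px crop4 [394.76100154 255.6442249 ]
scene px crop4 [385.23163922 135.70542343]
scene px crop4 [383.13099166 109.26617786]
```

View pics/v7.png

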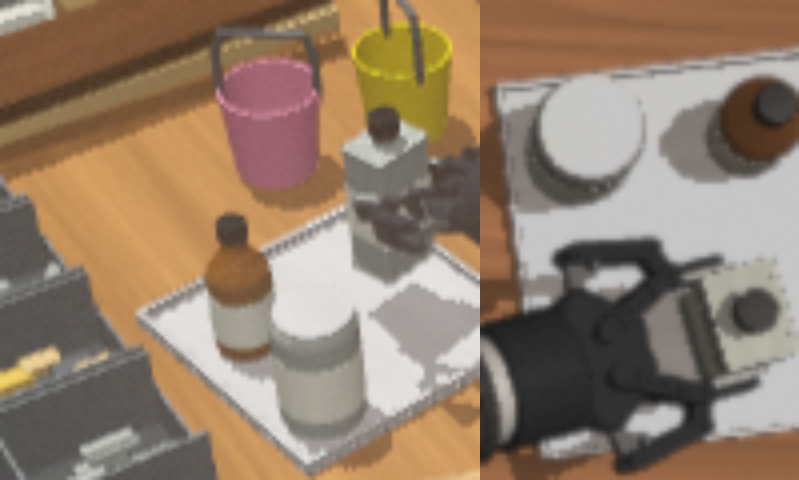

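The tin is upright, cap at (383,110), where predicted (383,109). Lowering now.

Emit:
step_arm --pt "0.24 0 0.09 0 0 0 0" --pt "0.24 0 0.09 0 0 0 0" --pt "0.19 0 0.07 0 0 0 0" --pt "0.14 0 0.05 0 0 0 0" --pt "0.09 0 0.03 0 0 0 0" --pt "0 0 0 0 0 0 0" --pt "0 0 0 0 0 0 0"

```text
time: 22.6
tool_pos: [0.5772, -0.2724, 0.0774]
ee_rot: [[-0.101, 0.955, 0.279], [0.326, 0.297, -0.897], [-0.94, 0.0, -0.342]]
wrist_force: [-0.6, -0.8, -2.9]
grip_width: 0.0551
```

Emit:
step_arm --pt "0.04 0 0.014 0 0 0 0" --pt "0 0 0 0 0 0 0" --pt "0 0 0 0 0 0 0"

```text
time: 22.98
tool_pos: [0.5772, -0.2723, 0.0755]
ee_rot: [[-0.102, 0.955, 0.279], [0.327, 0.297, -0.897], [-0.94, 0.0, -0.342]]
wrist_force: [-0.1, -0.2, -3.7]
grip_width: 0.0547
```

```bash
python3 tin.py
```

```text
t 22.975 p [ 0.5772 -0.2723  0.0755] F [-0.1 -0.2 -3.7] w 0.0547
[[-0.102  0.955  0.279]
 [ 0.327  0.297 -0.897]
 [-0.94   0.    -0.342]]
[-0.718  1.033  0.692  2.171  1.47   0.645 -1.46 ]
ctr [ 0.57276962 -0.26493202  0.06618956] axis [-9.42820425e-05 -1.33269018e-04  9.99967185e-01] tilt 0.46416825767107645
to go tool [-0.9197723  -0.0142495  -0.30980742] z err turn(units 10deg, tool) [ 0.00025401 -0.00056839 -0.00069804]
```

Emit:
step_arm --pt "0.03 0 0.01 0 0 0 0" --pt "0 0 0 0 0 0 0"

```text
time: 23.22
tool_pos: [0.5771, -0.2722, 0.0741]
ee_rot: [[-0.102, 0.955, 0.279], [0.327, 0.297, -0.897], [-0.94, -0.0, -0.342]]
wrist_force: [-0.3, 0.7, -2.8]
grip_width: 0.0549
```

Emit:
step_arm --pt "0.03 0 0.01 0 0 0 0" --pt "0 0 0 0 0 0 0"

```text
time: 23.48
tool_pos: [0.5772, -0.2726, 0.0738]
ee_rot: [[-0.101, 0.955, 0.279], [0.325, 0.297, -0.898], [-0.94, 0.001, -0.34]]
wrist_force: [-1.6, 2.5, 3.5]
grip_width: 0.0549
```

Contact made, about 6 N. Release, let settle, and back straight out along the tool.

Emit:
step_arm --pt "0 0 0 0 0 0 0.68" --pt "0 0 0 0 0 0 0.75" --pt "0 0 0 0 0 0 0.9" --pt "0 0 0 0 0 0 1" --pt "0 0 0 0 0 0 1" --pt "0 0 0 0 0 0 1"

```text
time: 24.22
tool_pos: [0.5771, -0.2722, 0.0729]
ee_rot: [[-0.102, 0.955, 0.279], [0.327, 0.297, -0.897], [-0.94, -0.0, -0.342]]
wrist_force: [-0.4, 0.2, 0.5]
grip_width: 0.0857
```

Emit:
step_arm --pt "0 0 -0.3 0 0 0 1" --pt "0 0 -0.6 0 0 0 1" --pt "0 0 -0.9 0 0 0 1" --pt "0 0 -0.9 0 0 0 1" --pt "0 0 -0.9 0 0 0 1" --pt "-0.6 0 -0.6 0 0 0 1" --pt "-0.6 0 -0.6 0 0 0 1" --pt "0 0 0 0 0 0 1"

```text
time: 25.22
tool_pos: [0.5287, -0.1139, 0.1847]
ee_rot: [[-0.1, 0.954, 0.282], [0.329, 0.299, -0.896], [-0.939, 0.003, -0.344]]
wrist_force: [0.4, -0.5, 0.0]
grip_width: 0.0855
```

```bash
python3 - <<'E'
from h import *
st()
b,m=grab('scene','s8.png'); t,mt=grab('top','t8.png')
print('tin exp scene',[(proj(m,[.573,-.265,z])-[180,170])*3 for z in(.004,.124,.149)])
o=np.hstack([cv2.resize(b[170:370,180:350],(425,500)),cv2.resize(t[130:280,150:450],(370,185)).repeat(1,0) if 0 else cv2.copyMakeBorder(cv2.resize(t[120:280,140:450],(372,192)),0,308,0,0,cv2.BORDER_CONSTANT)]); 
o[195:500,425:]=cv2.resize(b[220:350,290:450],(372,305)); cv2.imwrite('pics/v8.png',o[:,:,::-1])
E
```

```text
t 25.225 p [ 0.5287 -0.1139  0.1847] F [ 0.4 -0.5  0. ] w 0.0855
[[-0.1    0.954  0.282]
 [ 0.329  0.299 -0.896]
 [-0.939  0.003 -0.344]]
tin exp scene [array([298.09258512, 221.14427099]), array([291.17383108, 134.24967848]), array([289.64984941, 115.10956082])]
```

View pics/v8.png

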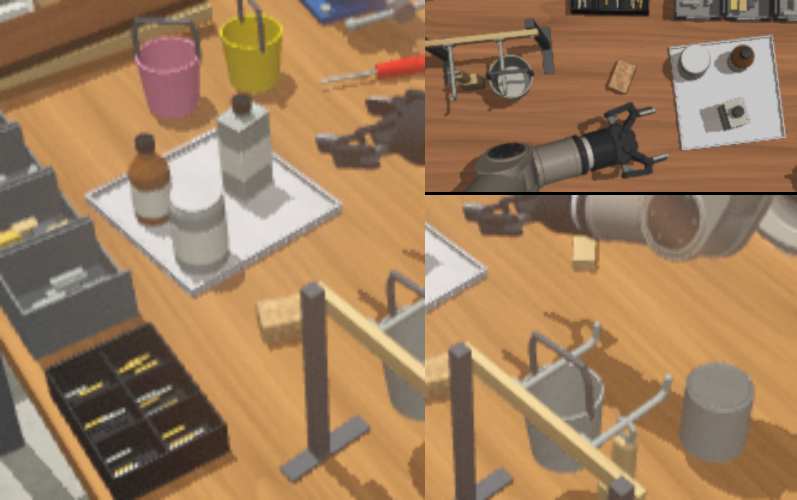

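The tin stands upright in the tray, the kettle hangs on the free hook, the bystanders are in place and the gripper is clear.

```bash
python3 -c "
from h import *
robot.close_job()"
```

```text
the job is handed in; nothing more can be done
```

I hung the steel kettle on the free hook and stood the solvent tin upright in the near half of the drip tray, then handed the job in at about 25 s of the 67 s allowed. The hand-in reports no verdict, so these are my own last checks:

- **Kettle:** I gripped it by the handle bar, off-centre. The hook arm crosses close to the bar's middle, and it was still hanging there in the last picture.
- **Tin:** I leaned the tool 20° for the grasp, turned the tin 90° and set it down with about 6 N of contact. In the last picture its cap is within about 4 pixels (in the enlarged crop) of where an upright tin should show. I estimated its tilt at under 0.5° before letting go, but did not measure it again afterwards.
- **Surroundings:** the gripper was clear, with the wrist force near zero. By eye, the bystanders in the last picture look unmoved, though I did not measure them.

Two things were slightly off, and neither needed mending. The kettle grasp came out about 17 mm from the bar's middle instead of 23 mm, so I adjusted the hanging position to suit. My fitted arm model was only good to about 6 mm, so I used it only to check reach.

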